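Hold the hinge leaf in line for the pin

ROBOT

A 7-joint arm with a two-finger parallel gripper is mounted at the origin on the work surface. World frame = base frame: x ahead of the robot, y to its left, z up, the work surface at z = 0. Lengths are in mm, angles in rad, forces in N, time in s.
With the tool pointing down it reaches from about 400 to 750 mm from the base axis. Payload 19.5 kg.
Tool frame: the origin (TCP) lies between the finger pads; the fingertips stand manip.nose_length ahead of it and the grasp point (between the pads) lies 6 mm ahead of it (manip.nose_length is the distance from the TCP to the fingertips, in mm); z points along the fingers, y is the line along which they close (so a half turn about z gives the same grasp; the last joint's range is limited). The gripper opens to 85 mm and grips with 20 to 120 N. Pads are 22 mm wide; open, the fingers measure 114 mm over their backs; the gripper's body (76 mm by 85 mm) begins 54 mm behind the grasp point. The pads swing forward as they close: fully open they stand 13 mm farther back than shut.
Start: joints at [-1.216, 0.707, -0.028, 1.485, 0.022, 0.951, -0.075], TCP at [222.205, 530.302, 235.768] pointing down, gripper open.
Joint ranges: [-2.71, 2.71], [-0.32, 2.16], [-1.57, 1.52], [0, 2.45], [-1.46, 4.6], [0, 2.02], [-2.83, 2.83]. Speed limits (rad/s): [1.89, 1.89, 2.57, 2.57, 3.01, 3.01, 3.01].

INTERFACE

Orientations are given as a 3x3 rotation matrix whose columns are the frame's x, y, z axes.
In Python, from rig import manip, get_image, sign_off gives the robot as it stands.
- The arm moves only by the shell command python3 -m creep 'ROWS' [FORCE]. ROWS is JSON, a list of rows, each an object of numbers: "wx", "wy", "wz": the turn, a rotation vector about the tool's x, y, z in rad; "tx", "ty", "tz": the shift along the tool's x, y, z in mm; "claw": the closure, from 0 (fully open) to 1 (shut). In form: [{"wx": .., "wy": .., "wz": .., "tx": .., "ty": .., "tz": .., "claw": ..}, ...]. A call has 1 to 5 rows; each row shifts and turns the commanded pose from where the row before left it, along the tool's axes as they then stand; what a row does not reach is not made up. A row lasts 1/8 s, in which the tool goes at most 62.5 mm and 10.7 degrees, less where a joint would pass 70% of its speed; a pose out of reach is approached as far as the arm can. A call with a gripper value outside its range is refused whole. The fingers move at their own pace and stop on an object; FORCE is the grip in N (left out, the last holds). Time passes only in rows, so rows that do not move let the fingers close. It gives the time, the measured TCP pose, the force, the opening and the grip force at its end, in the units of the state.
- manip.read_state(): the state, without advancing time (a new reading comes with each control period).
- get_image(name): name is "side" or "top"; returns a dict with "image" (384x512x3 uint8, red, green, blue), "mtx" (3x3 intrinsics, pixels), "xyz" and "orientation" of the camera in the world. Camera axes: x right, y down, z forward; pixel columns grow to the right and rows downward; lengths in mm; the calibration is good to about 2 mm. A picture is of the moment at which its call begins. There is no depth.
- sign_off(): hands the job in; it is judged then, once.
The state is a dict: "t": time; "q": joint angles; "qd": joint speeds; "tau": joint torques, N m; "ee_pos": TCP position; "tool_rot": TCP orientation; "wrist_force": force on the tool from outside, world axes, zero at the start; "wrist_torque": the same for the moment, N m; "finger_gap": finger opening in mm; "grip_force": force on a finger pad.
Only numpy, scipy, OpenCV 4.12 (cv2) and the standard library are available. Lean on these libraries where they do the work, as an engineer would, in place of code of your own. Each camera call takes 0.05 s, during which the arm holds its last target. There are 200 camera calls.

TASK

First slide the red tin along the bench, without lifting or tipping it, onto the centre of the blue mark, and let go of it. Then take the loose hinge leaf by its wooden batten and bring its knuckle between the two knuckles on the green jamb block, level and with all three holes in one straight line, ready for the pin. Finish while still holding the leaf there, motionless in mid-air and not pressing on the jamb block; leave everything else where it is.

Things in the scene. Friction and masses are not known exactly. Their poses are not given: they have to be found in the camera images.
- jamb: Fixed green steel jamb block, 50 (x) x 100 (y) mm, top 90 mm above the bench, on a dark foot plate that reaches back, not forward. Origin: under the block's centre, on the bench; z up; -x is its front, facing the robot within about 15 degrees. On its top a 6 mm steel hinge leaf with two knuckles standing out in front; their pin axis runs along y at x = -45, z = 100 mm.
- jamb_bore (a point): Point on the jamb leaf's pin axis, midway between its two knuckles; axes as jamb (y along the bore). The knuckles are 20 mm outside, bore 14 mm, 24 mm long each, with a 32 mm gap between them, open above, below and in front. The pin axis is 20 mm ahead of the block's front face.
- leaf: Loose steel hinge leaf, about 0.3 kg, flat on the bench left or right of the jamb: plate 69 (x) x 70 (y) x 6 mm, a knuckle on its +x edge, pointing away from the robot within 30 degrees. Handle: a wooden batten on the plate, x -40 to +18 mm, 26 wide (y), z 6 to 52 mm; pinch it across its width. Origin: on the underside, z up; centre of mass near x = -5 mm.
- leaf_bore (a point): Centre of the loose leaf's bore, the middle of its knuckle, at x = 40, y = 0, z = 10 mm of leaf; axes as leaf (y along the bore). Knuckle 20 mm outside, bore 14 mm, 24 mm long: 4 mm to spare at each side in the gap; in line, plates and opposite knuckles clear each other by 6 mm.
- tin: Closed red tin with a white band, 56 mm diameter, 120 mm high, about 0.45 kg, loose, standing on the yellow disc right in front of the jamb block (pin axis about 60 mm behind its centre), where the leaf has to come. Origin: centre of its underside.
- blue_mark: Blue painted disc with a white centre dot on the bench, 84 mm diameter, flat; where the tin must go, on the other side of the jamb block from the loose leaf. Origin: its centre.
- start_mark: Yellow painted disc on the bench, 84 mm diameter, flat, under the tin at the start. Origin: its centre.
- hammer: Bystander: hammer lying at the left behind; leave alone.
- oil_bottle: Bystander: amber oil bottle with a red cap, 54 mm diameter, 150 mm high, at the right behind; leave alone.
- screw_jar: Bystander: glass jar with a steel cap, 64 mm diameter, 80 mm high, at the far right; leave alone.
- wrench: Bystander: steel wrench lying at the near right; leave alone.
- offcut: Bystander: wood offcut 90 x 50 x 35 mm at the far left; leave alone.
- hinge_pin: Bystander: brass hinge pin, 9 mm diameter, 110 mm long, lying in a narrow blue tray behind the jamb block; leave it there, somebody else will push it in.
Not all that is in view belongs to the job. What is shaped like the jamb but white is not meant.

How it is judged (in metres and radians):
On the way, in this order (a step that is already met when the one before it is completed fails the run):
1. the tin stands on the blue mark, let go (horizontal distance between tin and blue_mark below 0.015 m and angle between tin's own z axis and vertical below 0.06 rad and linear speed of tin below 0.02 m/s and contact force between tin and the fingers below 0.3 N and contact force between tin and the arm below 0.3 N), for 0.2 s.
2. the leaf is held well above the bench (height (world z) of leaf above 0.06 m and contact force between leaf and the fingers above 5 N), for 0.2 s.
At the end, for the whole second after the job is handed in: Leaf gripped (over 5 N), at rest, level within 0.2 rad, bore within 3.5 mm of the pin axis (fore-aft, height), 5 mm of mid-gap, parallel within 0.09 rad, under 6 N on the jamb; tin upright, let go, within 15 mm of the blue mark's centre (all of step 1 and x of leaf_bore in the frame of jamb_bore between -0.0035 and 0.0035 m and z of leaf_bore in the frame of jamb_bore between -0.0035 and 0.0035 m and y of leaf_bore in the frame of jamb_bore between -0.005 and 0.005 m and angle between the y axis of leaf and the y axis of jamb, either way round below 0.09 rad and angle between leaf's own z axis and vertical below 0.2 rad and contact force between leaf and the fingers above 5 N and contact force between leaf and jamb below 6 N and linear speed of leaf below 0.015 m/s); the arm keeps its last pose, push and grip.
It fails at once if the tin is lifted off the bench (more than 8 mm) (height (world z) of tin above 0.008 m).
It fails at once if the tin is tipped (angle between tin's own z axis and vertical above 0.2 rad).
It fails at once if a bystander is disturbed (moved over 30 mm) (distance of any of hammer, oil_bottle, screw_jar, wrench, offcut, hinge_pin from where it was at the start of the episode above 0.03 m).
It also fails if it takes over 58 s, if anything falls off the work surface, if the arm or the gripper's body presses on something with over 40 N, if the wrist force passes 120 N, or if a joint passes its speed limit or range.

## Working session

There is one attempt and no reset: what is moved stays moved. The work goes in short steps, Python scripts to look and compute and a shell command to move; the robot and the scene stay as the last step left them, time stands still between calls to the robot, and variables do not carry over. Pictures are saved under pics/ and viewed, at most 10 in all, crops included, and the job is handed in when it is done.

```bash
ls; mkdir -p pics; python3 - <<'E'
from rig import manip,get_image
import cv2,numpy as np,pickle
s=manip.read_state();print(s['t'],s['ee_pos'],s['tool_rot'],s['finger_gap'],manip.nose_length)
for n in('side','top'):
    d=get_image(n);pickle.dump(d,open(f'pics/{n}0.pkl','wb'));print(n,d['mtx'],d['xyz'],d['orientation'])
    cv2.imwrite(f'pics/{n}0.png',cv2.resize(d['image'][:,:,::-1],(800,600),interpolation=cv2.INTER_CUBIC))
E
```

```text
pics
0.0 [222.12545232 530.10056536 235.34975137] [[-9.22315205e-01  3.86438260e-01 -3.66365664e-04]
 [ 3.86438431e-01  9.22314672e-01 -9.92231237e-04]
 [-4.55316856e-05 -1.05672773e-03 -9.99999441e-01]] 85.39042737564237 25.0
side [[381.44750288   0.         261.00055901]
 [  0.         381.44750288 190.66876059]
 [  0.           0.           1.        ]] [ 128.20990535 -892.93700338  743.23269005] [[ 0.91014151 -0.22998314  0.34460149]
 [-0.4142858  -0.49896385  0.76118484]
 [-0.00311599 -0.83554942 -0.54940646]]
top [[488.64785123   0.         254.61539622]
 [  0.         488.64785123 179.66473143]
 [  0.           0.           1.        ]] [ 261.72657176    6.76019341 1395.61938814] [[-0.07076221 -0.97149832  0.22623821]
 [-0.99748561  0.06980296 -0.0122474 ]
 [-0.00389377 -0.22653601 -0.97399501]]
```

View pics/top0.png

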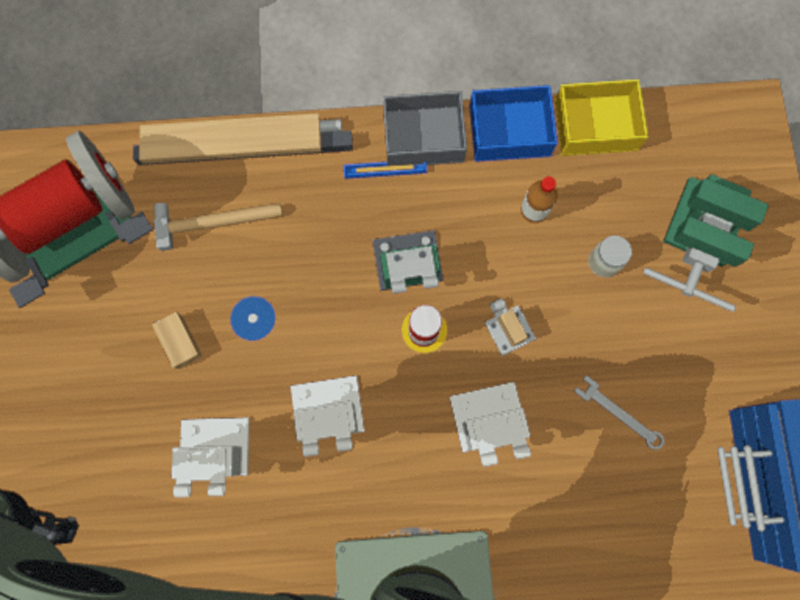

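View pics/side0.png

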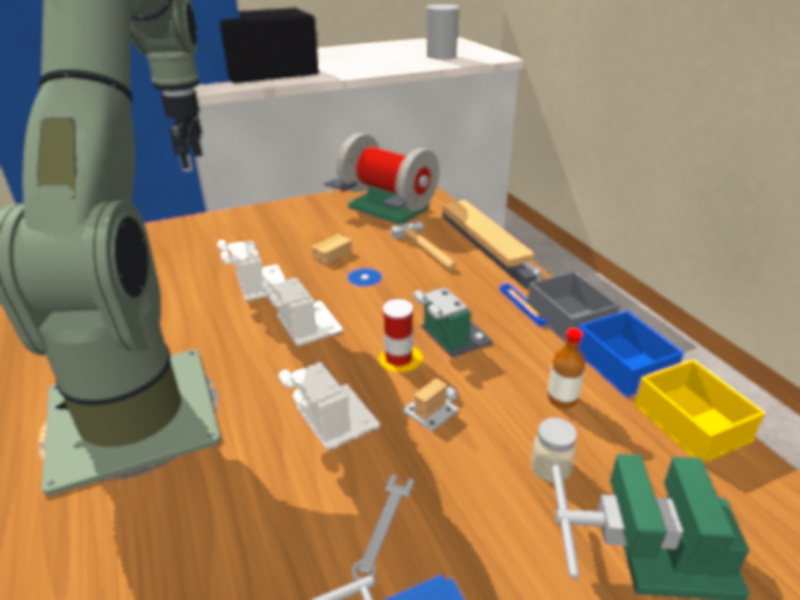

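The top view shows four jamb-shaped things, at (408,262), (327,415), (490,422) and (212,457). Only (408,262) is green steel, stands behind the tin (425,325) and has the dark foot reaching back; the others are white decoys. The leaf is at (510,327) and the blue mark at (253,318). I'll confirm this in enlarged crops.

```bash
python3 - <<'E'
import cv2,pickle
for n,(x,y) in(('top',(232,142)),('side',(235,175))):
    im=pickle.load(open(f'pics/{n}0.pkl','rb'))['image'][y:y+90,x:x+120,::-1]
    im=cv2.resize(im,(800,600),interpolation=cv2.INTER_CUBIC)
    for k in range(0,120,10): cv2.putText(im,str(x+k),(int((k+.5)*6.667)-10,10),0,.35,(0,0,255)); cv2.line(im,(int((k+.5)*6.667),12),(int((k+.5)*6.667),18),(0,0,255))
    for k in range(0,90,10): cv2.putText(im,str(y+k),(0,int((k+.5)*6.667)+4),0,.35,(0,0,255))
    cv2.imwrite(f'pics/{n}0c.png',im)
E
```

```text
(no output)
```

View pics/top0c.png

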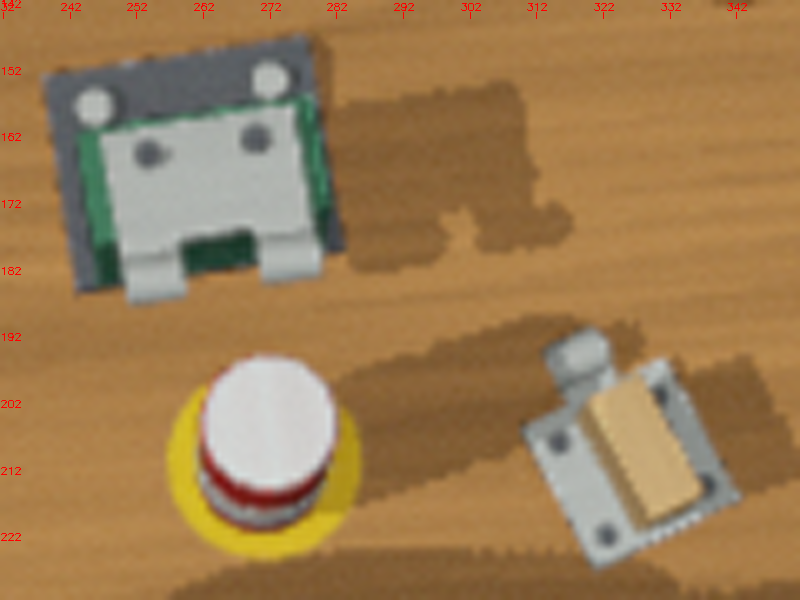

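View pics/side0c.png

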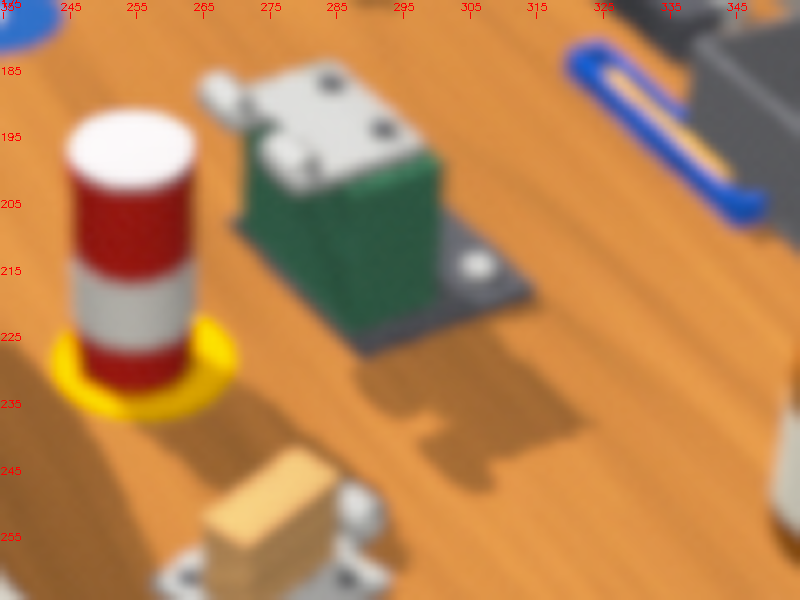

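The crops confirm the green jamb, with plate back corners at top-crop (102,137) and (297,103) and knuckle fronts at (130..322, 303..275). The leaf's plate corners are at (523,430), (667,360), (740,495) and (600,568). The tin top is centred at (269,423).

```bash
cat > h.py <<'E'
import numpy as np,pickle,cv2
from scipy.optimize import least_squares
C={n:pickle.load(open(f'pics/{n}0.pkl','rb')) for n in('top','side')}
def proj(n,P):
    d=C[n];p=(np.atleast_2d(P)-d['xyz'])@np.array(d['orientation']);q=p@np.array(d['mtx']).T
    return q[:,:2]/q[:,2:]
def crop(n,u,v,x0=None,y0=None,f=6.6667):
    x0,y0=(x0,y0) if x0 is not None else {'top':(232,142),'side':(235,175)}[n]
    return np.array([x0+(u+.5)/f-.5,y0+(v+.5)/f-.5])
def full(u,v): return crop(None,u,v,0,0,1.5625)
def plane(n,px,z):
    d=C[n];r=np.array(d['orientation'])@np.linalg.solve(d['mtx'],[*px,1]);c=np.array(d['xyz']);return c+r*(z-c[2])/r[2]
def fit(obs,x0,extra=0):
    def res(p):
        c,s=np.cos(p[2]),np.sin(p[2]);R=np.array([[c,-s,0],[s,c,0],[0,0,1]])
        return np.concatenate([(proj(n,[p[0],p[1],0]+R@(m(p) if callable(m) else np.array(m)))-px).ravel() for n,m,px in obs])
    r=least_squares(res,np.r_[x0,[0]*extra],loss='soft_l1',f_scale=.5);return r.x,res(r.x).reshape(-1,2)
E
python3 - <<'E'
from h import *
np.set_printoptions(precision=2,suppress=True)
print('tin',plane('top',crop('top',269,423),120),plane('side',crop('side',131,149),120))
print('start',plane('top',crop('top',265,470),0),plane('side',crop('side',144,366),0))
for n in C:
    im=C[n]['image'].astype(int);m=((im[:,:,2]>120)&(im[:,:,0]<90)).astype(np.uint8)
    _,l,st,c=cv2.connectedComponentsWithStats(m)
    k=np.argmin(np.hypot(*(c-{'top':full(253,318),'side':full(365,277)}[n]).T));
    x,y,w,h=st[k,:4];print('blue',n,st[k],plane(n,c[k],0),plane(n,full(*{'top':(253,318),'side':(365,277)}[n]),0))
ct=lambda u,v:crop('top',u,v)
J=[('top',lambda p:np.array([p[3],40,96]),ct(102,137)),('top',lambda p:np.array([p[3],-40,96]),ct(297,103)),
('top',[-54.6,40,97],ct(130,303)),('top',[-54.6,16,97],ct(187,297)),('top',[-54.6,-16,97],ct(264,283)),('top',[-54.6,-40,97],ct(322,275)),
('top',[25,-50,90],ct(310,97)),
('side',lambda p:np.array([p[3],-40,96]),crop('side',425,143)),('side',lambda p:np.array([p[3],40,96]),crop('side',330,62)),('side',[25,-50,90],crop('side',440,160))]
for sel in(J,J[:7]):
    p,r=fit(sel,[620,0,0],1);print('jamb',p,'\n',r.T)
L=[('top',[24,35,6],ct(523,430)),('top',[24,-35,6],ct(667,360)),('top',[-45,-35,6],ct(740,495)),('top',[-45,35,3],ct(600,568)),
('top',[18,-13,52],ct(643,374)),('top',[-40,-13,52],ct(704,488)),('top',[-40,13,52],ct(650,527)),('top',[18,13,52],ct(590,398))]
S=[('side',[18,13,52],crop('side',295,447)),('side',[18,-13,52],crop('side',340,482)),('side',[-40,-13,52],crop('side',245,547)),('side',[-40,13,52],crop('side',203,517))]
for sel in (L+S,L):
    p,r=fit(sel,[510,-130,.3]);print('leaf',p,'\n',r.T)
E
```

```text
tin [485.97 -50.12 120.  ] [487.57 -51.31 120.  ]
start [486.6  -52.11   0.  ] [491.05 -54.46   0.  ]
blue top [148 190  28  28 574] [534.87 264.11   0.  ] [534.86 263.02   0.  ]
blue side [224 173  19   9 119] [537.92 265.34   0.  ] [538.81 264.41   0.  ]
jamb [600.25 -33.01   0.09  19.49] 
 [[-0.18 -0.79 -0.17 -0.    0.05  0.04  0.4  -0.21 -0.18  0.83]
 [-0.53  0.1   0.45 -0.02  0.25  0.08 -0.85  0.24  0.1   0.45]]
jamb [600.5  -33.25   0.09  18.41] 
 [[-0.03 -0.62 -0.14  0.03  0.09  0.08  0.51]
 [-0.28  0.42  0.33 -0.12  0.18  0.03 -0.9 ]]
leaf [ 487.71 -206.05   19.23] 
 [[-0.02 -0.18  0.24 -0.49 -0.06  0.64  0.47 -0.33 -0.4   0.09 -0.09 -1.07]
 [-0.58 -0.59  0.35  0.25 -0.62  0.71 -1.04 -0.19  0.17 -0.72  0.4   0.22]]
leaf [ 487.   -205.92    6.67] 
 [[-0.04 -0.24  0.24 -0.45 -0.1   0.66  0.5  -0.36]
 [-0.29 -0.37  0.54  0.52 -0.37  0.93 -0.79  0.09]]
```

```bash
cat > go.py <<'E'
import sys,numpy as np
from rig import manip
from scipy.spatial.transform import Rotation as Ro
# target TCP x y z, direction of tool y (deg, world yaw); shift is given in axes AFTER the turn
x,y,z,a=map(float,sys.argv[1:5]);s=manip.read_state();R=np.array(s['tool_rot'])
a=np.radians(a);Y=np.array([np.cos(a),np.sin(a),0]);Z=np.array([0,0,-1.]);T=np.c_[np.cross(Y,Z),Y,Z]
w=Ro.from_matrix(R.T@T).as_rotvec();p=np.array(s['ee_pos']);np.set_printoptions(precision=4,suppress=True)
print('t',round(s['t'],2),'pos',p.round(2),'gap',round(s['finger_gap'],1),'grip',round(s['grip_force'],1),'F',np.round(s['wrist_force'],1))
print('turn',w,'shift after',T.T@([x,y,z]-p),'now axes',R.T@([x,y,z]-p),'q',np.round(s['q'],2))
E
python3 -m creep '[{"wz":-0.132},{"wz":-0.132},{"wz":-0.132},{"tx":-18,"ty":-52},{"tx":-18,"ty":-52}]'
python3 -m creep '[{"tx":-25,"ty":-50},{"tx":-25,"ty":-50},{"tx":-25,"ty":-50},{"tx":-25,"ty":-50},{"tx":-25,"ty":-50}]'
python3 go.py 487 -50.5 235 90
```

```text
t 0.1 pos [222.13 530.13 235.38] gap 85.2 grip 0.0 F [ 0.8 -0.2  0.7]
turn [-0.0009 -0.0002 -0.3968] shift after [-264.8715 -580.6293    0.3839] now axes [-468.7046 -433.1314    0.7888] q [-1.22  0.71 -0.03  1.48  0.02  0.95 -0.08]validation failed for argument at $[0]...
validation failed for argument at $[0]...
```

```bash
python3 -m creep '[{"wx":0,"wy":0,"wz":-0.132,"tx":0,"ty":0,"tz":0,"claw":0},{"wx":0,"wy":0,"wz":-0.132,"tx":0,"ty":0,"tz":0,"claw":0},{"wx":0,"wy":0,"wz":-0.132,"tx":0,"ty":0,"tz":0,"claw":0},{"wx":0,"wy":0,"wz":0,"tx":-18,"ty":-52,"tz":0,"claw":0},{"wx":0,"wy":0,"wz":0,"tx":-18,"ty":-52,"tz":0,"claw":0}]'
python3 -m creep '[{"wx":0,"wy":0,"wz":0,"tx":-25,"ty":-50,"tz":0,"claw":0},{"wx":0,"wy":0,"wz":0,"tx":-25,"ty":-50,"tz":0,"claw":0},{"wx":0,"wy":0,"wz":0,"tx":-25,"ty":-50,"tz":0,"claw":0},{"wx":0,"wy":0,"wz":0,"tx":-25,"ty":-50,"tz":0,"claw":0},{"wx":0,"wy":0,"wz":0,"tx":-25,"ty":-50,"tz":0,"claw":0}]'
python3 go.py 487 -50.5 235 90
```

```text
t: 0.72
ee_pos: [258.3, 424.7, 235.4]
tool_rot: [[-1.0, 0.0, -0.0], [0.0, 1.0, -0.001], [0.0, -0.001, -1.0]]
wrist_force: [1.5, 0.7, 0.7]
finger_gap: 85.8
grip_force: 0.0
t: 1.35
ee_pos: [383.5, 174.5, 235.7]
tool_rot: [[-1.0, 0.001, -0.0], [0.001, 1.0, -0.0], [0.0, -0.0, -1.0]]
wrist_force: [0.6, 0.5, 0.0]
finger_gap: 85.3
grip_force: 0.0
t 1.35 pos [383.46 174.48 235.75] gap 85.3 grip 0.0 F [0.6 0.5 0. ]
turn [-0.0001 -0.0001 -0.0007] shift after [-103.5409 -224.9813    0.7475] now axes [-103.6924 -224.9115    0.7681] q [-0.37  0.5  -0.22  2.    0.17  0.66  0.88]
```

```bash
python3 -m creep '[{"wx":0,"wy":0,"wz":0,"tx":-20.7,"ty":-45,"tz":0,"claw":0},{"wx":0,"wy":0,"wz":0,"tx":-20.7,"ty":-45,"tz":0,"claw":0},{"wx":0,"wy":0,"wz":0,"tx":-20.7,"ty":-45,"tz":0,"claw":0},{"wx":0,"wy":0,"wz":0,"tx":-20.7,"ty":-45,"tz":0,"claw":0},{"wx":0,"wy":0,"wz":0,"tx":-20.7,"ty":-45,"tz":0,"claw":0}]'|head -2
python3 -m creep '[{"wx":0,"wy":0,"wz":0,"tx":0,"ty":0,"tz":40,"claw":0},{"wx":0,"wy":0,"wz":0,"tx":0,"ty":0,"tz":40,"claw":0},{"wx":0,"wy":0,"wz":0,"tx":0,"ty":0,"tz":38,"claw":0},{"wx":0,"wy":0,"wz":0,"tx":0,"ty":0,"tz":29,"claw":0},{"wx":0,"wy":0,"wz":0,"tx":0,"ty":0,"tz":0,"claw":0}]'
python3 -m creep '[{"wx":0,"wy":0,"wz":0,"tx":0,"ty":0,"tz":0,"claw":0.3},{"wx":0,"wy":0,"wz":0,"tx":0,"ty":0,"tz":0,"claw":0.4},{"wx":0,"wy":0,"wz":0,"tx":0,"ty":0,"tz":0,"claw":0.5},{"wx":0,"wy":0,"wz":0,"tx":0,"ty":0,"tz":0,"claw":0.5},{"wx":0,"wy":0,"wz":0,"tx":0,"ty":0,"tz":0,"claw":0.5}]' 20
python3 go.py 536 264.5 88 90
```

```text
t: 1.98
ee_pos: [486.7, -50.5, 235.7]
t: 2.6
ee_pos: [485.4, -48.8, 87.5]
tool_rot: [[-1.0, 0.0, -0.003], [0.0, 1.0, -0.0], [0.003, -0.0, -1.0]]
wrist_force: [0.1, -0.2, 0.4]
finger_gap: 85.6
grip_force: 0.0
t: 3.22
ee_pos: [486.8, -49.2, 90.0]
tool_rot: [[-1.0, 0.001, 0.002], [0.001, 1.0, -0.0], [-0.002, -0.0, -1.0]]
wrist_force: [-0.9, -1.6, 7.5]
finger_gap: 55.8
grip_force: 22.3
t 3.23 pos [486.78 -49.18  90.  ] gap 55.8 grip 22.3 F [-0.9 -1.6  7.5]
turn [-0.0004  0.0019 -0.0013] shift after [-49.2171 313.6847   1.9965] now axes [-48.8204 313.7469   1.9631] q [ 0.12  0.83 -0.15  1.94  0.3   0.39  1.31]
```

```bash
python3 -m creep '[{"wx":0,"wy":0,"wz":0,"tx":-1,"ty":8,"tz":0,"claw":0.5},{"wx":0,"wy":0,"wz":0,"tx":-2,"ty":15,"tz":0,"claw":0.5},{"wx":0,"wy":0,"wz":0,"tx":-3,"ty":20,"tz":0,"claw":0.5},{"wx":0,"wy":0,"wz":0,"tx":-3,"ty":20,"tz":0,"claw":0.5},{"wx":0,"wy":0,"wz":0,"tx":-3,"ty":20,"tz":0,"claw":0.5}]'
python3 -m creep '[{"wx":0,"wy":0,"wz":0,"tx":-3,"ty":20,"tz":0,"claw":0.5},{"wx":0,"wy":0,"wz":0,"tx":-3,"ty":20,"tz":0,"claw":0.5},{"wx":0,"wy":0,"wz":0,"tx":-3,"ty":20,"tz":0,"claw":0.5},{"wx":0,"wy":0,"wz":0,"tx":-3,"ty":20,"tz":0,"claw":0.5},{"wx":0,"wy":0,"wz":0,"tx":-3,"ty":20,"tz":0,"claw":0.5}]'
python3 go.py 536 264.5 88 90
```

```text
t: 3.85
ee_pos: [498.7, 33.5, 90.1]
tool_rot: [[-1.0, 0.002, 0.001], [0.002, 1.0, -0.002], [-0.001, -0.002, -1.0]]
wrist_force: [-1.4, -7.1, 9.3]
finger_gap: 56.0
grip_force: 22.9
t: 4.47
ee_pos: [513.9, 133.5, 90.1]
tool_rot: [[-1.0, 0.002, 0.001], [0.002, 1.0, -0.001], [-0.001, -0.001, -1.0]]
wrist_force: [-0.6, -8.3, 8.8]
finger_gap: 55.2
grip_force: 22.8
t 4.47 pos [513.85 133.5   90.09] gap 55.2 grip 22.8 F [-0.6 -8.3  8.8]
turn [-0.0014  0.0011 -0.002 ] shift after [-22.1487 131.0049   2.0909] now axes [-21.889  131.0509   1.9379] q [-0.25  0.86 -0.12  1.8   0.19  0.49  1.07]
```

```bash
python3 -m creep '[{"wx":0,"wy":0,"wz":0,"tx":-4,"ty":20,"tz":0,"claw":0.5},{"wx":0,"wy":0,"wz":0,"tx":-4,"ty":20,"tz":0,"claw":0.5},{"wx":0,"wy":0,"wz":0,"tx":-4,"ty":20,"tz":0,"claw":0.5},{"wx":0,"wy":0,"wz":0,"tx":-4,"ty":20,"tz":0,"claw":0.5},{"wx":0,"wy":0,"wz":0,"tx":-3,"ty":20,"tz":0,"claw":0.5}]'|head -2
python3 -m creep '[{"wx":0,"wy":0,"wz":0,"tx":-3,"ty":17,"tz":0,"claw":0.5},{"wx":0,"wy":0,"wz":0,"tx":0,"ty":10,"tz":0,"claw":0.5},{"wx":0,"wy":0,"wz":0,"tx":0,"ty":3,"tz":0,"claw":0.5},{"wx":0,"wy":0,"wz":0,"tx":0,"ty":0,"tz":0,"claw":0.5}]'
python3 go.py 536 264.5 88 90
```

```text
t: 5.1
ee_pos: [533.0, 233.5, 90.1]
t: 5.6
ee_pos: [536.0, 263.7, 90.0]
tool_rot: [[-1.0, 0.001, 0.001], [0.001, 1.0, -0.0], [-0.001, -0.0, -1.0]]
wrist_force: [-0.0, -3.1, 4.6]
finger_gap: 55.6
grip_force: 22.3
t 5.6 pos [535.96 263.74  90.04] gap 55.6 grip 22.3 F [-0.  -3.1  4.6]
turn [-0.0001  0.0012 -0.0011] shift after [-0.0423  0.7632  2.0438] now axes [-0.0389  0.7635  2.0438] q [-0.46  0.93 -0.1   1.55  0.13  0.67  0.94]
```

```bash
python3 -m creep '[{"wx":0,"wy":0,"wz":0,"tx":0,"ty":0,"tz":0,"claw":0.2},{"wx":0,"wy":0,"wz":0,"tx":0,"ty":0,"tz":0,"claw":0},{"wx":0,"wy":0,"wz":0,"tx":0,"ty":0,"tz":0,"claw":0},{"wx":0,"wy":0,"wz":0,"tx":0,"ty":0,"tz":0,"claw":0},{"wx":0,"wy":0,"wz":0,"tx":0,"ty":0,"tz":0,"claw":0}]'|tail -2
python3 -m creep '[{"wx":0,"wy":0,"wz":0,"tx":0,"ty":0,"tz":-25,"claw":0},{"wx":0,"wy":0,"wz":0,"tx":0,"ty":0,"tz":-40,"claw":0},{"wx":0,"wy":0,"wz":0,"tx":0,"ty":0,"tz":-40,"claw":0},{"wx":0,"wy":0,"wz":0,"tx":0,"ty":0,"tz":-40,"claw":0},{"wx":0,"wy":0,"wz":0,"tx":10,"ty":-40,"tz":0,"claw":0}]'
python3 -m creep '[{"wx":0,"wy":0,"wz":0,"tx":5,"ty":-50,"tz":0,"claw":0},{"wx":0,"wy":0,"wz":0,"tx":5,"ty":-50,"tz":0,"claw":0},{"wx":0,"wy":0,"wz":0,"tx":5,"ty":-50,"tz":0,"claw":0},{"wx":0,"wy":0,"wz":0,"tx":5,"ty":-50,"tz":0,"claw":0},{"wx":0,"wy":0,"wz":0,"tx":5,"ty":-50,"tz":0,"claw":0}]'|head -2
python3 - <<'E'
from rig import get_image
import cv2,numpy as np,pickle
from h import proj
o=[]
for n in('top','side'):
    d=get_image(n);pickle.dump(d,open(f'pics/{n}1.pkl','wb'))
    u,v=proj(n,[536,264.5,60])[0].round().astype(int);x,y=u-30,v-45;print(n,x,y)
    o.append(cv2.resize(d['image'][y:y+90,x:x+60,::-1],(400,600),interpolation=cv2.INTER_CUBIC))
cv2.imwrite('pics/tin1.png',np.hstack(o))
E
```

```text
finger_gap: 86.0
grip_force: 0.0
t: 6.85
ee_pos: [525.9, 226.0, 235.9]
tool_rot: [[-1.0, -0.002, 0.004], [-0.002, 1.0, 0.003], [-0.004, 0.003, -1.0]]
wrist_force: [1.1, -0.6, -0.6]
finger_gap: 85.2
grip_force: 0.0
t: 7.48
ee_pos: [499.9, -27.5, 233.9]
top 127 154
side 202 118
```

View pics/tin1.png

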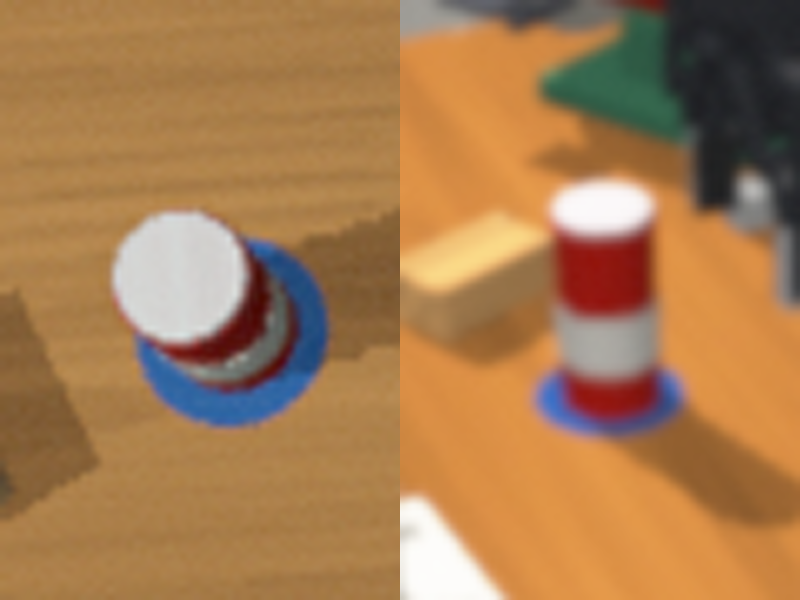

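The tin stands upright on the blue mark. Its lid centre is at (181,278) in the left (top) crop and (202,210) in the right (side) crop. I'll compute its offset from the mark and the moves to the leaf.

```bash
python3 - <<'E'
from h import *
print(plane('top',crop('top',181,278,127,154),120),plane('side',crop('side',202,210,202,118),120))
E
python3 go.py 487.5 -206 235 111.9; python3 go.py 477.5 -210 235 111.9
```

```text
[534.71161041 261.68444254 120.        ] [536.64047307 259.79620925 120.        ]
t 7.58 pos [499.61 -31.16 233.87] gap 85.4 grip 0.0 F [-0.2  0.9  0.5]
turn [-0.0023 -0.0009 -0.3897] shift after [  76.4463 -157.7044   -1.1298] now axes [  10.8045 -174.925    -0.7027] q [ 0.09  0.6  -0.17  1.75  0.14  0.8   1.42]
t 7.58 pos [499.61 -31.16 233.87] gap 85.4 grip 0.0 F [-0.2  0.9  0.5]
turn [-0.0023 -0.0009 -0.3897] shift after [  87.2166 -157.6858   -1.1298] now axes [  20.7744 -178.9994   -0.689 ] q [ 0.09  0.6  -0.17  1.75  0.14  0.8   1.42]
```

```bash
python3 -m creep '[{"wx":0,"wy":0,"wz":-0.13,"tx":0,"ty":0,"tz":0,"claw":0},{"wx":0,"wy":0,"wz":-0.13,"tx":0,"ty":0,"tz":0,"claw":0},{"wx":0,"wy":0,"wz":-0.13,"tx":0,"ty":0,"tz":0,"claw":0},{"wx":0,"wy":0,"wz":0,"tx":21,"ty":-39,"tz":0,"claw":0},{"wx":0,"wy":0,"wz":0,"tx":21,"ty":-39,"tz":0,"claw":0}]'|head -2
python3 -m creep '[{"wx":0,"wy":0,"wz":0,"tx":21,"ty":-39,"tz":0,"claw":0},{"wx":0,"wy":0,"wz":0,"tx":21,"ty":-39,"tz":0,"claw":0},{"wx":0,"wy":0,"wz":0,"tx":0,"ty":0,"tz":50,"claw":0},{"wx":0,"wy":0,"wz":0,"tx":0,"ty":0,"tz":50,"claw":0},{"wx":0,"wy":0,"wz":0,"tx":0,"ty":0,"tz":0,"claw":0}]'|head -2
python3 go.py 480 -209 38 111.9
```

```text
t: 8.2
ee_pos: [490.9, -114.6, 233.9]
t: 8.82
ee_pos: [480.7, -201.3, 132.0]
t 8.82 pos [ 480.69 -201.33  131.95] gap 85.5 grip 0.0 F [0.2 0.4 1.5]
turn [ 0.0032 -0.0035  0.0075] shift after [ 3.4966 -6.8577 93.9534] now axes [ 3.216  -7.1344 93.9428] q [ 0.48  0.79 -0.26  1.79  0.33  0.61  1.98]
```

```bash
python3 -m creep '[{"wx":0,"wy":0,"wz":0.007,"tx":3.2,"ty":-7,"tz":30,"claw":0},{"wx":0,"wy":0,"wz":0,"tx":0,"ty":0,"tz":30,"claw":0},{"wx":0,"wy":0,"wz":0,"tx":0,"ty":0,"tz":24,"claw":0},{"wx":0,"wy":0,"wz":0,"tx":0,"ty":0,"tz":10,"claw":0},{"wx":0,"wy":0,"wz":0,"tx":0,"ty":0,"tz":0,"claw":0.2}]'|head -3
python3 go.py 480 -209 38 111.9
python3 -m creep '[{"wx":0,"wy":0,"wz":0,"tx":0,"ty":0,"tz":0,"claw":0.4},{"wx":0,"wy":0,"wz":0,"tx":0,"ty":0,"tz":0,"claw":0.6},{"wx":0,"wy":0,"wz":0,"tx":0,"ty":0,"tz":0,"claw":0.8},{"wx":0,"wy":0,"wz":0,"tx":0,"ty":0,"tz":0,"claw":1},{"wx":0,"wy":0,"wz":0,"tx":0,"ty":0,"tz":0,"claw":1}]' 60
python3 -m creep '[{"wx":0,"wy":0,"wz":0,"tx":0,"ty":0,"tz":0,"claw":1},{"wx":0,"wy":0,"wz":0,"tx":0,"ty":0,"tz":0,"claw":1}]' 60
python3 go.py 480 -209 38 111.9
```

```text
t: 9.45
ee_pos: [481.9, -209.9, 40.8]
tool_rot: [[-0.928, -0.373, 0.001], [-0.373, 0.928, -0.001], [-0.0, -0.001, -1.0]]
t 9.45 pos [ 481.95 -209.91   40.81] gap 69.6 grip 0.0 F [-0.7  0.8 -0.2]
turn [-0.0008  0.0004  0.0001] shift after [1.4674 1.5681 2.8076] now axes [1.4684 1.5703 2.8058] q [ 0.45  0.95 -0.18  1.83  0.39  0.39  1.93]
t: 10.07
ee_pos: [481.6, -210.0, 40.6]
tool_rot: [[-0.928, -0.373, 0.001], [-0.373, 0.928, -0.001], [-0.0, -0.001, -1.0]]
wrist_force: [-1.6, 1.5, 13.1]
finger_gap: 24.9
grip_force: 59.5
t: 10.32
ee_pos: [481.7, -209.9, 40.6]
tool_rot: [[-0.928, -0.373, 0.001], [-0.373, 0.928, -0.0], [-0.0, -0.001, -1.0]]
wrist_force: [-1.9, 0.6, 12.8]
finger_gap: 24.5
grip_force: 59.5
t 10.32 pos [ 481.66 -209.94   40.6 ] gap 24.5 grip 59.5 F [-1.9  0.6 12.8]
turn [-0.0007  0.0005 -0.0001] shift after [1.1893 1.486  2.6026] now axes [1.1908 1.4877 2.601 ] q [ 0.45  0.95 -0.18  1.83  0.39  0.39  1.93]
```

```bash
python3 -m creep '[{"wx":0,"wy":0,"wz":0,"tx":0,"ty":0,"tz":-10,"claw":1},{"wx":0,"wy":0,"wz":0,"tx":0,"ty":0,"tz":-30,"claw":1},{"wx":0,"wy":0,"wz":0,"tx":0,"ty":0,"tz":-30,"claw":1},{"wx":0,"wy":0,"wz":0,"tx":0,"ty":0,"tz":-20,"claw":1},{"wx":0,"wy":0,"wz":0,"tx":0,"ty":0,"tz":0,"claw":1}]'
python3 -m creep '[{"wx":0,"wy":0,"wz":0.1,"tx":0,"ty":0,"tz":0,"claw":1},{"wx":0,"wy":0,"wz":0.1,"tx":0,"ty":0,"tz":0,"claw":1},{"wx":0,"wy":0,"wz":0.091,"tx":0,"ty":0,"tz":0,"claw":1},{"wx":0,"wy":0,"wz":0,"tx":0,"ty":0,"tz":0,"claw":1}]'|tail -3
python3 go.py 464 -45 131 95.2
```

```text
t: 10.95
ee_pos: [481.8, -210.1, 131.1]
tool_rot: [[-0.928, -0.373, 0.002], [-0.373, 0.928, -0.001], [-0.001, -0.002, -1.0]]
wrist_force: [0.7, -0.1, -3.4]
finger_gap: 24.7
grip_force: 60.1
wrist_force: [0.4, -0.4, -3.6]
finger_gap: 24.5
grip_force: 60.0
t 11.45 pos [ 481.1  -209.63  129.09] gap 24.5 grip 60.0 F [ 0.4 -0.4 -3.6]
turn [ 0.0002 -0.0013  0.0012] shift after [  2.1058 165.5004  -1.9125] now axes [  1.913  165.5032  -1.8781] q [ 0.45  0.79 -0.18  1.79  0.24  0.58  1.78]
```

```bash
python3 -m creep '[{"wx":0,"wy":0,"wz":0,"tx":2,"ty":35,"tz":-2,"claw":1},{"wx":0,"wy":0,"wz":0,"tx":0,"ty":45,"tz":0,"claw":1},{"wx":0,"wy":0,"wz":0,"tx":0,"ty":45,"tz":0,"claw":1},{"wx":0,"wy":0,"wz":0,"tx":0,"ty":35,"tz":0,"claw":1},{"wx":0,"wy":0,"wz":0,"tx":0,"ty":5.5,"tz":0,"claw":1}]'|tail -2
python3 -m creep '[{"wx":0,"wy":0,"wz":0,"tx":0,"ty":0,"tz":0,"claw":1},{"wx":0,"wy":0,"wz":0,"tx":0,"ty":0,"tz":0,"claw":1},{"wx":0,"wy":0,"wz":0,"tx":0,"ty":0,"tz":0,"claw":1}]'|tail -2
python3 go.py 508.7 -41.2 130.6 95.2
python3 - <<'E'
from rig import get_image
import cv2,numpy as np,pickle
for n,(x,y) in(('top',(232,125)),('side',(225,160))):
    d=get_image(n);pickle.dump(d,open(f'pics/{n}2.pkl','wb'))
    cv2.imwrite(f'pics/{n}2.png',cv2.resize(d['image'][y:y+75,x:x+100,::-1],(800,600),interpolation=cv2.INTER_CUBIC))
E
```

```text
finger_gap: 24.6
grip_force: 60.3
finger_gap: 24.4
grip_force: 60.3
t 12.45 pos [464.34 -45.99 131.73] gap 24.4 grip 60.3 F [ 0.5 -0.3 -2.8]
turn [-0.0002 -0.0001 -0.0005] shift after [-44.6086   0.7538   1.131 ] now axes [-44.6083   0.7769   1.1246] q [ 0.09  0.73 -0.11  1.99  0.18  0.43  1.51]
```

View pics/top2.png

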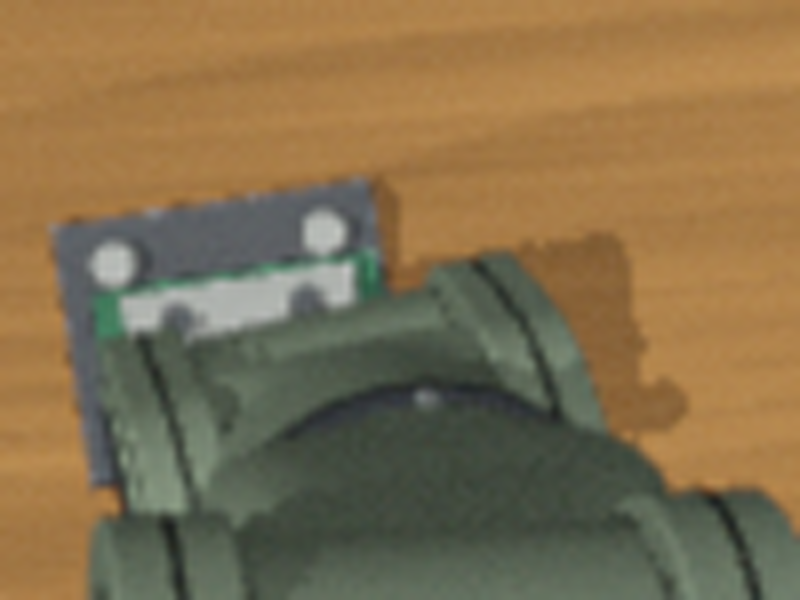

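View pics/side2.png

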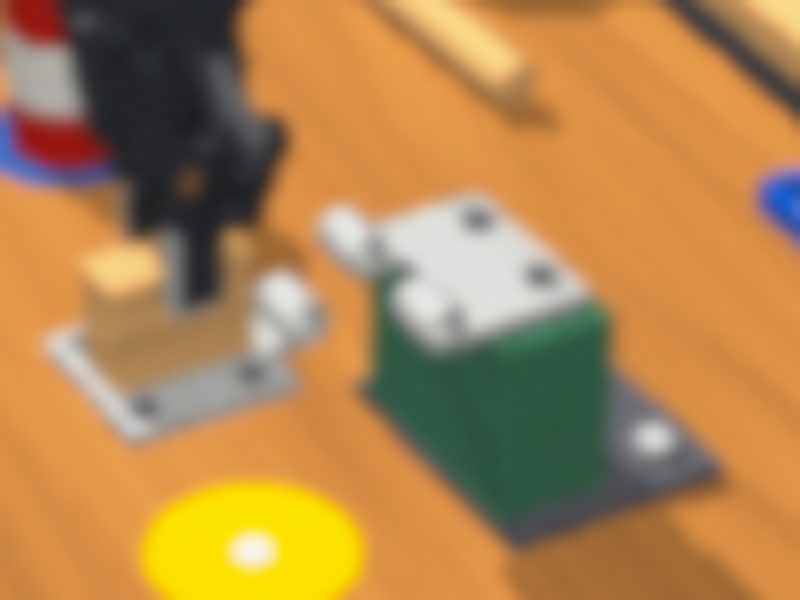

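The top view is blocked by the arm. The side view shows the held leaf level (plate corners (135,440), (45,343), (298,378)). The jamb bore openings are at (455,322) and (377,245), and its plate back corners at (592,297) and (482,190). I'll fit both in this same side view, with heights known, so that calibration errors cancel.

```bash
python3 - <<'E'
from h import *
np.set_printoptions(precision=2,suppress=True)
c=lambda u,v:crop('side',u,v,225,160,8)
J=[('side',lambda p:np.array([p[3],-40,96]),c(592,297)),('side',lambda p:np.array([p[3],40,96]),c(482,190)),
('side',[-45,-40,100],c(455,322)),('side',[-45,16,100],c(377,245)),('side',[25,-50,90],c(608,318))]
p,r=fit(J,[600,-33,.09],1);print('jamb',p,'bore',p[:2]+[-45*np.cos(p[2]),-45*np.sin(p[2])],'\n',r.T*8)
z=131.7-40.6
L=[([-45,-35,0],c(135,442)),([-45,35,6],c(46,341)),([24,-35,6],c(298,373)),
([-40,-13,52],c(128,292)),([-40,13,52],c(83,268)),([-40,-13,6],c(125,390))]
L=[('side',np.array(m)+[0,0,z],q) for m,q in L]
for sel in (L,L[:3],L[3:]):
    p,r=fit(sel,[471,-45,.09]);print('leaf',p,'bore',p[:2]+[40*np.cos(p[2]),40*np.sin(p[2])],'\n',r.T*8)
print('expected leaf origin',464.3+6.8*.996,-46+6.8*.09)
for m in ([40,0,10],[40,-12,10],[40,12,10]):
    q=proj('side',[471.1+m[0]*.996-m[1]*.09,-45.4+m[0]*.09+m[1]*.996,z+m[2]])[0];print((q-[225,160])*8)
E
```

```text
jamb [606.73 -30.82   0.03  15.66] bore [561.75 -32.22] 
 [[-3.64  2.58 -7.4   0.37 14.52]
 [-4.74  1.14  2.44  4.93 -5.48]]
leaf [475.86 -42.55   0.14] bore [515.47 -36.98] 
 [[  6.75   0.01   7.71  -9.9   -1.13  -2.5 ]
 [  5.02  -3.27  -1.19  -0.15 -10.57   7.96]]
leaf [474.72 -41.82   0.12] bore [514.44 -37.07] 
 [[-0.07 -3.01  3.07]
 [ 4.01 -5.39 -0.2 ]]
leaf [475.51 -38.52   0.28] bore [513.94 -27.42] 
 [[-1.73 -1.73  5.48]
 [-0.3  -7.3   7.82]]
expected leaf origin 471.07280000000003 -45.388
[281.88 309.55]
[297.94 325.56]
[266.05 293.77]
```

```bash
python3 -m creep '[{"wx":0,"wy":0,"wz":0,"tx":-5,"ty":0.8,"tz":1.1,"claw":1},{"wx":0,"wy":0,"wz":0,"tx":-10,"ty":0,"tz":0,"claw":1},{"wx":0,"wy":0,"wz":0,"tx":-6,"ty":0,"tz":0,"claw":1},{"wx":0,"wy":0,"wz":0,"tx":0,"ty":0,"tz":0,"claw":1},{"wx":0,"wy":0,"wz":0,"tx":0,"ty":0,"tz":0,"claw":1}]'|tail -2
python3 go.py 508.7 -41.2 130.6 95.2
python3 - <<'E'
from rig import get_image,manip
import cv2,numpy as np,pickle
from h import proj
ims=[get_image('side')['image'].astype(float) for _ in range(4)]
a=np.mean(ims,0).astype(np.uint8);pickle.dump(a,open('pics/side3.pkl','wb'));print('noise',np.std([i[:,:,0] for i in ims],0).mean())
x,y=249,176
im=cv2.resize(a[y:y+42,x:x+56,::-1],(784,588),interpolation=cv2.INTER_CUBIC)
cv2.imwrite('pics/side3.png',im)
E
```

```text
finger_gap: 24.7
grip_force: 60.3
t 13.18 pos [485.   -42.53 130.68] gap 24.7 grip 60.3 F [-0.2 -0.4 -3.1]
turn [-0.0001 -0.0003  0.0004] shift after [-23.7184  -0.8256   0.0844] now axes [-23.7181  -0.8346   0.0765] q [ 0.09  0.75 -0.12  1.92  0.17  0.48  1.51]
noise 0.4023088257260092
```

View pics/side3.png

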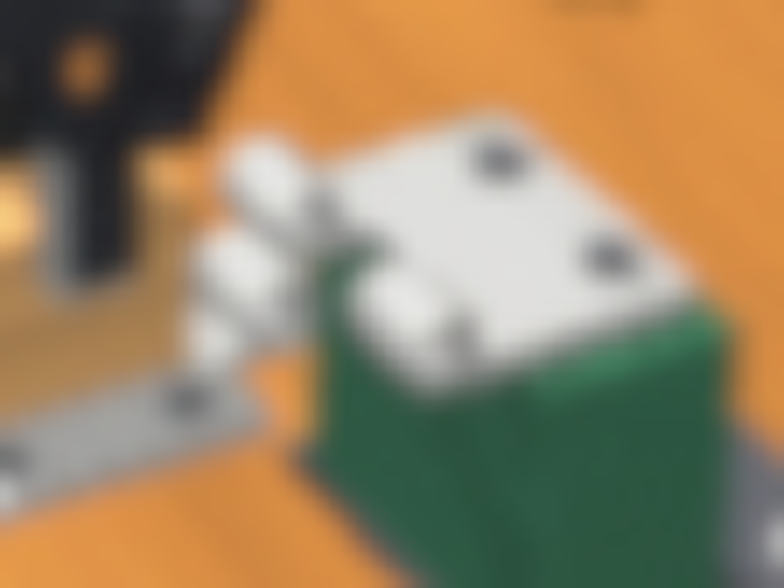

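The side view shows the leaf knuckle just in front of the gap. Its near end bore is at (293,297), with the jamb bores at (325,205) and (463,335), so in line it should be at about (394,270).

```bash
python3 - <<'E'
from h import *
np.set_printoptions(precision=2,suppress=True)
a=pickle.load(open('pics/side3.pkl','rb'))
P=np.array([535,-39,100.]);X=np.array([.996,.09,0]);Y=np.array([-.09,.996,0]);Z=np.array([0,0,1.])
J=np.array([(proj('side',P+20*v)-proj('side',P))[0]/20*14 for v in(X,Y,Z)]).T;print(J)
for d in((101,-27),(89,-29),(95,-28)): print(d,np.linalg.solve(J[:,:2],d))
print('plan 23.7 -> px',J@[23.7,-.8,0])
# model check: predicted bore positions
px=lambda Q:((proj('side',Q)[0]-[249,176]+.5)*14-.5)
B=np.array([555.3,-37,100]);L=np.array([485+46.8*.996,-42.53+46.8*.09,100.1])
for y in(40,16,-16,-40): print('jamb',y,px(B+Y*y))
for y in(12,-12): print('leaf',y,px(L+Y*y))
# template: each jamb knuckle patch (14x zoom, gray) searched around the leaf knuckle
g=cv2.resize(cv2.cvtColor(a,cv2.COLOR_RGB2GRAY)[176:218,249:305],None,fx=14,fy=14,interpolation=cv2.INTER_CUBIC)
for nm,(u0,v0,u1,v1) in(('far',(215,130,320,215)),('near',(350,258,455,343))):
    t=g[v0:v1,u0:u1];r=cv2.matchTemplate(g[190:350,150:330],t,cv2.TM_CCOEFF_NORMED);_,m,_,l=cv2.minMaxLoc(r)
    print(nm,m,'offset leaf-knuckle minus it',l[0]+150-u0,l[1]+190-v0)
E
```

```text
[[ 4.   -2.33  0.03]
 [-1.3  -2.25 -3.9 ]]
(101, -27) [24.12 -1.94]
(89, -29) [22.27  0.02]
(95, -28) [23.2  -0.96]
plan 23.7 -> px [ 96.65 -29.01]
jamb 40 [248.35 180.65]
jamb 16 [303.92 232.64]
jamb -16 [380.67 304.43]
jamb -40 [440.31 360.22]
leaf 12 [217.02 269.62]
leaf -12 [273.56 324.33]
far 0.9632553458213806 offset leaf-knuckle minus it -26 91
near 0.8797572255134583 offset leaf-knuckle minus it -169 -35
```

The template match asks for (97.5,-28) px and the kinematic plan gives (96.7,-29), so they agree. Moving in.

```bash
python3 -m creep '[{"wx":0,"wy":0,"wz":0,"tx":-5,"ty":-0.9,"tz":0,"claw":1},{"wx":0,"wy":0,"wz":0,"tx":-8,"ty":0,"tz":0,"claw":1},{"wx":0,"wy":0,"wz":0,"tx":-7,"ty":0,"tz":0,"claw":1},{"wx":0,"wy":0,"wz":0,"tx":-3.7,"ty":0,"tz":0,"claw":1},{"wx":0,"wy":0,"wz":0,"tx":0,"ty":0,"tz":0,"claw":1}]'|tail -3
python3 -m creep '[{"wx":0,"wy":0,"wz":0,"tx":0,"ty":0,"tz":0,"claw":1},{"wx":0,"wy":0,"wz":0,"tx":0,"ty":0,"tz":0,"claw":1},{"wx":0,"wy":0,"wz":0,"tx":0,"ty":0,"tz":0,"claw":1}]'|tail -2
python3 go.py 508.7 -41.2 130.6 95.2
python3 - <<'E'
from rig import get_image
import cv2,numpy as np,pickle
from h import proj
a=np.mean([get_image('side')['image'].astype(float) for _ in range(4)],0).astype(np.uint8);pickle.dump(a,open('pics/side4.pkl','wb'))
g=cv2.resize(cv2.cvtColor(a,cv2.COLOR_RGB2GRAY)[176:218,249:305],None,fx=14,fy=14,interpolation=cv2.INTER_CUBIC)
for nm,(u0,v0,u1,v1) in(('far',(215,130,300,215)),('near',(365,258,455,343))):
    r=cv2.matchTemplate(g[160:320,250:420],g[v0:v1,u0:u1],cv2.TM_CCOEFF_NORMED);_,m,_,l=cv2.minMaxLoc(r);print(nm,m,l[0]+250-u0,l[1]+160-v0)
cv2.imwrite('pics/side4.png',cv2.resize(a[176:218,249:305,::-1],(784,588),interpolation=cv2.INTER_CUBIC))
E
```

```text
wrist_force: [-0.4, -0.3, -3.2]
finger_gap: 24.5
grip_force: 60.3
finger_gap: 24.4
grip_force: 60.3
t 14.38 pos [508.82 -41.23 130.74] gap 24.4 grip 60.3 F [-1.1  0.5 -3.6]
turn [-0.0001 -0.      0.0005] shift after [0.1198 0.0423 0.1378] now axes [0.1198 0.0423 0.1378] q [ 0.09  0.77 -0.12  1.84  0.17  0.54  1.51]
far 0.9625465273857117 52 64
near 0.8310080170631409 -58 -67
```

View pics/side4.png

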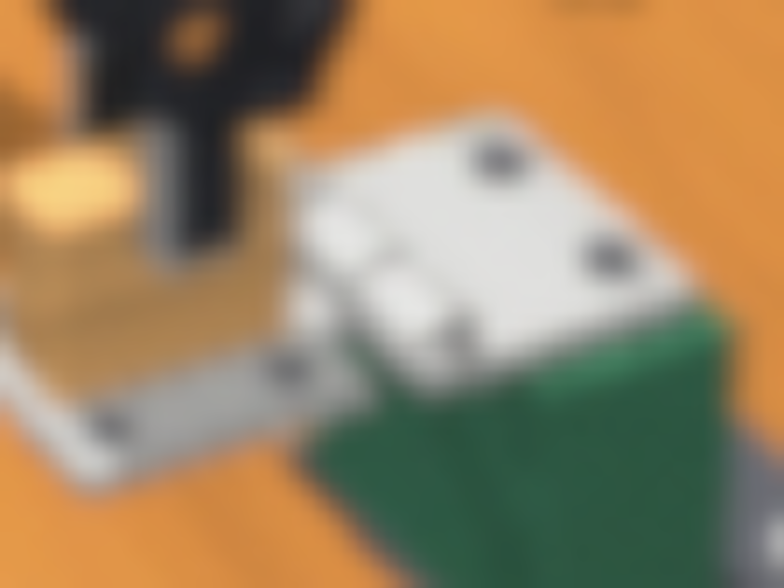

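The leaf knuckle sits in line between the jamb knuckles: its crown at (340,235) lies on the line from (258,165) to (400,290). A visible gap separates it from the near knuckle, and the wrist force is unchanged, so nothing is touching. I'm handing it in.

```bash
python3 -c "
from rig import sign_off
print(sign_off())"
```

```text
the job is handed in; nothing more can be done
None
```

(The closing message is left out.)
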